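# Set the cup fixture to its gauge mark and clamp it

### The job

Set the cup fixture for the next cup: with a fingertip, roll the knurled wheel, its top away from the robot, until the sliding jaw has closed the gap so far that its black pointer stands on the red gauge mark, then push the red-balled clamp lever fully over towards the robot so that the setting is locked. Move the jaw by the wheel alone, never by pushing the jaw itself; nothing has to be gripped, and the cups and other things on the bench stay where they stand.

Things in the scene. Friction and masses are not known exactly. Their poses are not given: they have to be found in the camera images.
- fixture: bench fixture, fixed: aluminium base 140 x 300 x 12 mm with a fixed vee jaw at its +y end, a sliding one in the middle, and a blue housing (x -38 to 38, y -139 to -49 mm, 62 high) with wheel and clamp lever at its -y end. Origin: centre of the base's underside; x away from the robot, y along the jaw's travel to the fixed jaw, z up. Jaws are 76 mm wide in x, 67 high
- wheel_top (a point): highest point of the knurled wheel, middle of its rim, 78 mm over the bench. Dark steel disc, radius 32, 20 wide, axis along the fixture's y; its upper 16 mm stand out of the housing. A fingertip pressed down on the rim (4 to 12 N) and drawn along the fixture's x turns it in place: about 1.5 N along the rim, friction about 1.1; it stays where left
- wheel (a joint): turn of the knurled wheel, rad; grows as its top rolls away from the robot (fixture's +x), which closes the gap; 1 rad moves the jaw 6.4 mm (coarse screw) and is 32 mm of rim; stop at 5.3
- jaw (a joint): travel of the sliding jaw, m; grows as the gap closes (fixture's +y); to be driven by the wheel only; 0 to 0.034
- pointer_tip (a point): tip of the thin black pointer (1.6 mm wide) that the sliding jaw carries over the white scale on the fixture's robot side, 30 mm over the bench; moves along the fixture's y with the jaw
- gauge_mark (a point): inner end of the red gauge mark, a red line 4 mm wide on a small grey rider (16 mm wide) at the scale's front edge, 28 mm over the bench; axes parallel to the fixture's. The jaw is set when pointer tip and mark agree along the fixture's y; the pointer starts 9 to 24 mm short of it (smaller y)
- lever (a joint): turn of the clamp lever about its upright pivot, rad; starts at 0 to 0.25, open, pointing along the fixture's -y (out over the end of the base); turns clockwise seen from above to its stop at 1.45, clamped, pointing to the robot (fixture's -x). Stays where left. From about 1.0 on it presses a brake shoe on the wheel's shaft, which then holds fast
- lever_ball (a point): centre of the red ball (diameter 19 mm) at the lever's end, 61 mm from the pivot, 84 mm over the bench; the black arm behind it is 10 mm thick. Pushed sideways with a fingertip that reaches about 15 mm below the ball's centre; about 2 N moves it at first, 4 N where it clamps
- lever_pivot (a point): the lever's upright axis, at the height of the housing's top, 62 mm over the bench
- steel_cup_a: bystander, to be left alone: turned steel fixture cup with a red band, 60 mm wide, 52 high; origin under its middle, z up
- steel_cup_b: bystander, to be left alone: slim turned steel fixture cup, 48 mm wide, 66 high; origin under its middle, z up
- mould_cup_a: bystander, to be left alone: cast resin mould cup, 68 mm wide, 40 high; origin under its middle, z up
- mould_cup_b: bystander, to be left alone: cast resin mould cup, 76 mm wide, 40 high; origin under its middle, z up
- oil_bottle: bystander, to be left alone: small oil bottle with a red nozzle, 42 mm wide, 126 high; origin under its middle, z up
- tape_roll: bystander, to be left alone: roll of blue tape lying flat, 92 mm wide, 19 high; origin under its middle, z up
- mouse_b: bystander, to be left alone: computer mouse, 99 x 56 x 41 mm; origin under its middle, z up

How it is judged:
By the outcome, as a careful person would: the job done as asked, in the order asked, and still so for the second after the job is handed in, with the robot touching nothing.
It also fails if it takes over 72 s, if anything falls off the work surface, if the arm or the gripper's body presses on something with over 40 N, if the wrist force passes 120 N, or if a joint passes its speed limit or range.

### The arm

A 7-joint arm with a two-finger parallel gripper is mounted at the origin on a cart in front of the work surface, level with it; the furniture and walls round the work are solid. World frame = base frame: x ahead of the robot, y to its left, z up, the work surface at z = 0. Lengths are in m, angles in rad, forces in N, time in s.
With the tool pointing down it reaches from about 0.4 to 0.75 m from the base axis. Payload 19.5 kg.
Tool frame: the origin (TCP) lies at the centre of the arm's flange, where the gripper is bolted on; the fingertips stand 173 mm ahead of it and the grasp point (between the pads) lies 155 mm ahead of it; z points along the fingers, y is the line along which they close (so a half turn about z gives the same grasp; the last joint's range is limited). The gripper opens to 85 mm and grips with 20 to 120 N. Pads are 22 mm wide; open, the fingers measure 114 mm over their backs; the gripper's body (76 mm by 85 mm) begins 54 mm behind the grasp point. The pads swing forward as they close: fully open they stand 13 mm farther back than shut.
Start: joints at [1.098, 0.707, -0.028, 1.485, 0.022, 0.951, -0.075], TCP at [0.24, -0.522, 0.405] pointing down, gripper open.
Joint ranges: [-2.71, 2.71], [-0.32, 2.16], [-1.57, 1.52], [0, 2.45], [-1.46, 4.6], [0, 2.02], [-2.83, 2.83]. Speed limits (rad/s): [1.89, 1.89, 2.57, 2.57, 3.01, 3.01, 3.01].

### API

Orientations are given as a unit quaternion [x, y, z, w].
In Python, from cell import bot, imaging gives the robot as it stands.
- The arm moves only by the shell command python3 -m creep 'ROWS' [FORCE]. ROWS is JSON, a list of rows, each a list of 7 numbers: the shift along the world's x, y, z in m, then the turn, a rotation vector about the world's x, y, z in degrees, then the gripper's target within -1 to 1 (fully open at 1, half-way at 0, shut at -1). A call has 1 to 8 rows; each row is the pose to reach, as a shift and turn from the pose commanded when the call began; what a row does not reach only later rows make up. A row lasts 1/8 s, in which the tool goes at most 62.5 mm and 10.7 degrees, less where a joint would pass 70% of its speed; a pose out of reach is approached as far as the arm can. A call with a gripper value outside its range is refused whole. The fingers move at their own pace and stop on an object; FORCE is the grip in N (left out, the last holds). Time passes only in rows, so rows that repeat a pose let the fingers close. It gives the time, the measured TCP pose, the force, the opening and the grip force at its end, in the units of the state.
- bot.get_state(): the state, without advancing time (a new reading comes with each control period).
- imaging.snapshot(name): name is "scene" or "top" or "wrist"; returns a dict with "pixels" (384x512x3 uint8, red, green, blue), "vertical_fov" (degrees; the focal length in pixels is half the picture's height over the tangent of half this angle, whatever the lens; pixels are square), "cx", "cy" (the principal point, pixels), "k1" (the pictures are not rectified: a ray, as slopes to the right and down, at radius r is drawn at 1 + k1 r^2 times it, then the intrinsics apply), "eye" and "rotation" of the camera in the world; the wrist camera has in their place "T_tool_cam" (4x4, takes a point from camera to tool coordinates, whose origin is the TCP and whose axes are the flange's). Camera axes: x right, y down, z forward; pixel columns grow to the right and rows downward; lengths in m; the calibration is good to about 2 mm. A picture is of the moment at which its call begins: read the wrist's pose just before it. There is no depth.
- bot.hand_in(): hands the job in; it is judged then, once.
The state is a dict: "time": time; "joints": joint angles; "joint_vel": joint speeds; "joint_torque": joint torques, N m; "tcp_pos": TCP position; "tool_rot": TCP orientation; "ft_force": force on the tool from outside, world axes, zero at the start; "ft_torque": the same for the moment, N m; "width": finger opening in m; "grasp_force": force on a finger pad.
Only numpy, scipy, OpenCV 4.12 (cv2) and the standard library are available. Lean on these libraries where they do the work, as an engineer would, in place of code of your own. Each camera call takes 0.05 s, during which the arm holds its last target. There are 200 camera calls.

## Working session

There is one attempt and no reset: what is moved stays moved. The work goes in short steps, Python scripts to look and compute and a shell command to move; the robot and the scene stay as the last step left them, time stands still between calls to the robot, and variables do not carry over. Pictures are saved under pics/ and viewed, at most 10 in all, crops included, and the job is handed in when it is done.

```bash
ls; mkdir -p pics
cat > h.py <<'E'
import numpy as np, cv2
from scipy.spatial.transform import Rotation as R
from cell import bot, imaging
def snap(name):
    s=bot.get_state(); im=imaging.snapshot(name)
    if 'T_tool_cam' in im:
        T=np.array(im['T_tool_cam']); r=R.from_quat(s['tool_rot']).as_matrix()
        im['rotation']=r@T[:3,:3]; im['eye']=np.array(s['tcp_pos'])+r@T[:3,3]
    return im
def K(im):
    f=192/np.tan(np.radians(im['vertical_fov'])/2); return np.array([[f,0,im['cx']],[0,f,im['cy']],[0,0,1.]])
def ray(im,u,v):
    p=cv2.undistortPoints(np.array([[[u,v]]],float),K(im),np.array([im['k1'],0,0,0.]))[0,0]
    # cv2 k1 model: same 1+k1 r^2
    return np.array(im['eye']),np.array(im['rotation'])@np.array([p[0],p[1],1])
def onz(im,u,v,z):
    e,d=ray(im,u,v); return e+d*(z-e[2])/d[2]
def proj(im,P):
    c=np.array(im['rotation']).T@(np.array(P,float)-np.array(im['eye']))
    return cv2.projectPoints(c.reshape(1,1,3),np.zeros(3),np.zeros(3),K(im),np.array([im['k1'],0,0,0.]))[0][0,0]
def save(im,fn,box=None,s=1):
    p=im['pixels'][:,:,::-1]
    if box: p=p[box[1]:box[3],box[0]:box[2]]
    cv2.imwrite('pics/'+fn,cv2.resize(p,None,fx=s,fy=s,interpolation=cv2.INTER_CUBIC))
E
python3 - <<'E'
from h import *
a=snap('scene');b=snap('top');
p=np.vstack([a['pixels'],b['pixels']])[:,:,::-1]
cv2.imwrite('pics/a.png',cv2.resize(a['pixels'][:,:,::-1],(800,600)));cv2.imwrite('pics/b.png',cv2.resize(b['pixels'][:,:,::-1],(800,600)))
for i in(a,b):print(i['eye'],np.round(i['rotation'],2),i['vertical_fov'],i['k1'])
s=bot.get_state();print(s['tcp_pos'],s['tool_rot'],s['ft_force'],s['width'],s['time'])
E
```

```text
pics
[0.02202631 0.61537357 0.94629233] [-0.34  0.87 -0.33  0.13] 54.94907692372708 -0.08636257627055564
[0.37386883 0.0321819  1.0553023 ] [ 0.71 -0.7   0.07 -0.07] 57.43376094334417 0.03418417239584947
[ 0.24010586 -0.52239601  0.40430011] [ 9.76889653e-01  2.13743708e-01 -1.01473951e-04 -4.71690504e-04] [ 0.06205294 -0.06120854 -0.81596821] 0.0852209012170262 0.1
```

```bash
sed -i "s/^    return im$/    else: im['rotation']=R.from_quat(im['rotation']).as_matrix()\n    return im/" h.py; sed -n 4,11p h.py
```

```text
def snap(name):
    s=bot.get_state(); im=imaging.snapshot(name)
    if 'T_tool_cam' in im:
        T=np.array(im['T_tool_cam']); r=R.from_quat(s['tool_rot']).as_matrix()
        im['rotation']=r@T[:3,:3]; im['eye']=np.array(s['tcp_pos'])+r@T[:3,3]
    else: im['rotation']=R.from_quat(im['rotation']).as_matrix()
    return im
def K(im):
```

View pics/a.png

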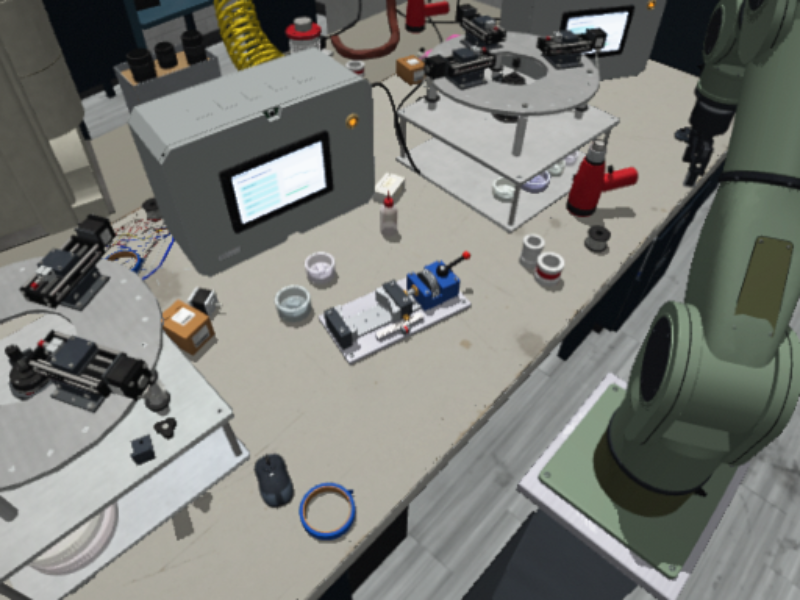

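View pics/b.png

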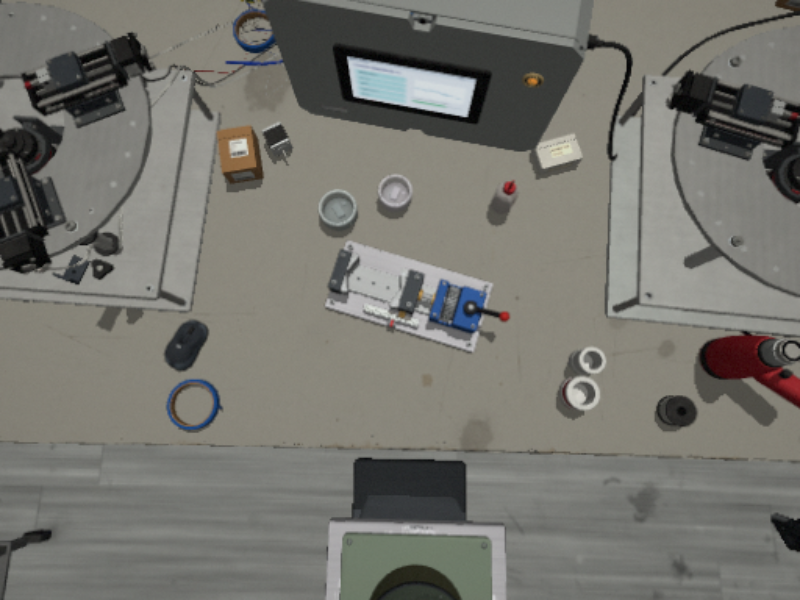

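The scene view shows the fixture in the middle of the bench (blue housing at 800-px (433,285), red ball (466,255)). In the top view the base corners are at about (350,243), (493,285), (474,350), (327,306), the red ball is at (504,316) and the pivot at (471,310).

Run:
```python
from h import *
b=snap('top')
c=[onz(b,u*.64,v*.64,.012) for u,v in [(350,243),(493,285),(474,350),(327,306)]]
print(np.round(c,3)); o=np.mean(c,0); print('o',o)
d=(c[0]+c[3]-c[1]-c[2])[:2];print('yaw of y',np.degrees(np.arctan2(d[1],d[0]))-90)
print('ball',onz(b,504*.64,316*.64,.084),'piv',onz(b,471*.64,310*.64,.075))
r=R.from_quat(bot.get_state()['tool_rot']); print(r.as_matrix().round(3))
w=snap('wrist');print(np.array(w['T_tool_cam']).round(3),w['vertical_fov'])
```

```text
[[ 0.666  0.137  0.012]
 [ 0.588 -0.143  0.012]
 [ 0.461 -0.106  0.012]
 [ 0.54   0.177  0.012]]
o [0.56372848 0.01626953 0.012     ]
yaw of y -15.530585782090697
ball [ 0.51701858 -0.15014202  0.084     ] piv [ 0.5279349  -0.09258391  0.075     ]
[[ 0.909  0.418 -0.   ]
 [ 0.418 -0.909  0.001]
 [-0.    -0.001 -1.   ]]
[[ 0.001 -0.958 -0.286  0.073]
 [ 1.     0.001  0.    -0.   ]
 [ 0.    -0.286  0.958  0.031]
 [ 0.     0.     0.     1.   ]] 60.72595911613886
```

```bash
python3 -m creep '[[0.028,0.05,0,0,0,10,-1],[0.056,0.1,0,0,0,20,-1],[0.084,0.15,0,0,0,30,-1],[0.112,0.2,0,0,0,40,-1],[0.14,0.25,0,0,0,50,-1],[0.168,0.3,0,0,0,60,-1],[0.196,0.35,0,0,0,70,-1],[0.224,0.4,0,0,0,80,-1]]' 20
```

```text
time: 1.2
tcp_pos: [0.4648, -0.1208, 0.4048]
tool_rot: [0.609, 0.793, -0.0, 0.0]
ft_force: [0.7, -1.1, 0.4]
width: 0.0002
grasp_force: 0.0
```

```bash
python3 -m creep '[[0.01,0.018,-0.01,0,0,10,-1],[0.02,0.036,-0.02,0,0,20,-1],[0.03,0.054,-0.03,0,0,30,-1],[0.04,0.07,-0.04,0,0,40,-1],[0.05,0.09,-0.05,0,0,50,-1],[0.06,0.106,-0.064,0,0,60,-1],[0.06,0.106,-0.064,0,0,60,-1],[0.06,0.106,-0.064,0,0,60,-1]]'
python3 - <<'E'
from h import *
w=snap('wrist');save(w,'w1.png',s=1.5)
print(bot.get_state()['joints'])
import pickle;pickle.dump(w,open('w1.pkl','wb'))
E
```

```text
time: 2.2
tcp_pos: [0.5239, -0.017, 0.3409]
tool_rot: [0.135, 0.991, -0.0, -0.0]
ft_force: [0.0, -0.6, -0.2]
width: -0.0001
grasp_force: 0.0
[ 0.2979428   0.77741647 -0.61735409  1.74275341  0.59248493  0.81576304
  0.69758642]
```

View pics/w1.png

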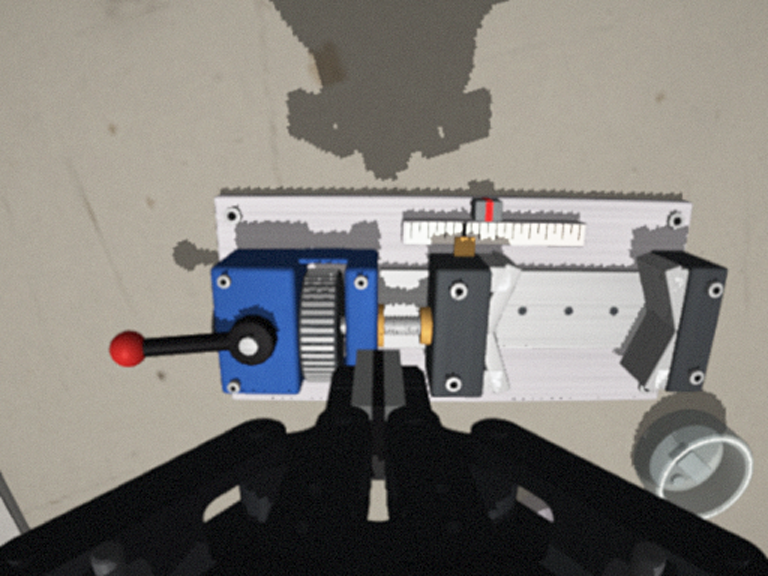

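The wrist view (1.5× scale) shows the whole fixture. The ball is at (127,349), the hub at (250,341), the wheel rim spans columns 303–343, the pointer is at (465,230) and the red mark at (489,210).

```bash
cat >> h.py <<'E'
def gauge(im,ur,up):
    """red mark centroid near col range and pointer dark column, on 512 px picture"""
    p=im['pixels'].astype(int)
    r,g,b=p[...,0],p[...,1],p[...,2]
    m=(r>140)&(g<90)&(b<90); m[:,:200]=False
    v,u=np.nonzero(m); return m,(u.mean(),v.mean(),v.max(),len(u))
E
python3 - <<'E'
from h import *
import pickle;w=pickle.load(open('w1.pkl','rb'))
c=[onz(w,u/1.5,v/1.5,.012) for u,v in [(217,198),(690,203)]]
d=(c[1]-c[0])[:2];print('len',np.linalg.norm(d),'yaw',np.degrees(np.arctan2(d[1],d[0]))-90)
yaw=np.arctan2(d[1],d[0])-np.pi/2
X=np.array([np.cos(yaw),np.sin(yaw),0]);Y=np.array([-np.sin(yaw),np.cos(yaw),0])
o=(c[0]+c[1])/2+X*.07;o[2]=0;print('o',o)
np.savez('fx.npz',o=o,X=X,Y=Y)
F=lambda P:np.round([(P-o)@X*1e3,(P-o)@Y*1e3],1)
m,q=gauge(w,0,0);print(q);print('mark',F(onz(w,q[0],q[1],.028)), 'inner', F(onz(w,q[0],q[2],.028)))
g=w['pixels'].sum(2)//3
print(g[146:158,300:322])
for n,u,v,z in [('rimL',303,330,.078),('rimR',343,330,.078),('ball',127,349,.084),('hub',250,345,.09)]:print(n,F(onz(w,u/1.5,v/1.5,z)))
E
```

```text
len 0.29462169078797196 yaw -15.721541827542168
o [0.56781174 0.02259382 0.        ]
(np.float64(325.5357142857143), np.float64(139.76785714285714), np.int64(147), 56)
mark [-65.6  14.3] inner [-59.3  14.7]
[[ 82  82  80  81  81  78  85  84  82  80  83  85  79  82  76  66  78 122
  141 141 140 140]
 [136 130 121 120 131 120 120 115 111  86  80  91 115 115 113 111 119 128
  124 132 134 141]
 [229 220 191 190 214 204 201 180 128  89  81 142 187 181 163 188 199 198
  187 167 177 199]
 [254 248 205 220 246 247 247 232 122  46  74 182 239 218 186 240 252 248
  241 198 211 245]
 [252 249 194 224 250 251 254 254 135  28  82 211 251 221 186 248 252 252
  245 199 220 249]
 [251 245 192 233 250 251 254 255 145  25  99 232 253 225 196 248 251 251
  246 203 228 249]
 [251 245 199 240 250 250 254 255 148  24 101 235 253 230 202 247 251 250
  245 194 227 248]
 [251 246 203 244 253 251 254 247 122  17 107 237 253 225 193 238 252 251
  244 188 227 249]
 [254 247 201 242 243 242 241 182  82  16 120 237 240 195 159 204 250 254
  244 183 235 251]
 [251 239 184 214 199 182 176 129  55  18 116 219 195 147 132 182 239 245
  226 170 233 251]
 [222 194 158 164 160 150 149 116  52  18  77 160 155 143 146 160 175 186
  156 112 208 251]
 [170 164 149 130 124 129 123 107  75  60  79 127 128 125 132 134 146 155
  132 101 196 252]]
rimL [-10.8 -87.1]
rimR [-11.  -66.8]
ball [  -1.7 -178.1]
hub [  -7.6 -111.6]
```

Run:
```python
from h import *
import pickle;w=pickle.load(open('w1.pkl','rb'))
z=np.load('fx.npz');o,X,Y=z['o'],z['X'],z['Y']
F=lambda P:np.round([(P-o)@X*1e3,(P-o)@Y*1e3],1)
print('pointer',F(onz(w,309.15,149,.030)),F(onz(w,309.15,153,.030)),'mark',F(onz(w,326,147,.028)))
for u,v in [(215,266),(376,264),(222,392),(302,250)]:print('house',F(onz(w,u/1.5,v/1.5,.062)))
for u,v in [(303,265),(343,270),(303,380),(340,370)]:print('rim@62',F(onz(w,u/1.5,v/1.5,.062)))
s=bot.get_state();t=np.array(s['tcp_pos']);r=R.from_quat(s['tool_rot'])
print('tip px*1.5',proj(w,t+r.apply([0,0,.173]))*1.5, 'tcp fix',F(t))
```

```text
pointer [-57.7   0.1] [-54.2   0.3] mark [-59.3  15.1]
house [ -40.1 -134.9]
house [-41.5 -50.2]
house [  34.2 -138.1]
house [-48.8 -88.5]
rim@62 [-40.8 -88.3]
rim@62 [-38.2 -67.4]
rim@62 [ 25.8 -91. ]
rim@62 [ 19.4 -70. ]
tip px*1.5 [374.81459021 375.81445346] tcp fix [-31.5 -50.1]
```

```bash
python3 -m creep '[[0.008,-0.031,0,0,0,0,-1],[0.008,-0.031,-0.04,0,0,0,-1],[0.008,-0.031,-0.075,0,0,0,-1],[0.008,-0.031,-0.08,0,0,0,-1],[0.008,-0.031,-0.082,0,0,0,-1],[0.008,-0.031,-0.082,0,0,0,-1]]'
python3 - <<'E'
from h import *
print(bot.get_state()['ft_force'])
w=snap('wrist');save(w,'w2.png',s=1.5)
E
```

```text
time: 3.0
tcp_pos: [0.5323, -0.0476, 0.2599]
tool_rot: [0.134, 0.991, -0.0, 0.001]
ft_force: [0.4, -0.1, 0.5]
width: 0.0004
grasp_force: 0.0
[ 0.44588221 -0.08414598  0.53797978]
```

View pics/w2.png

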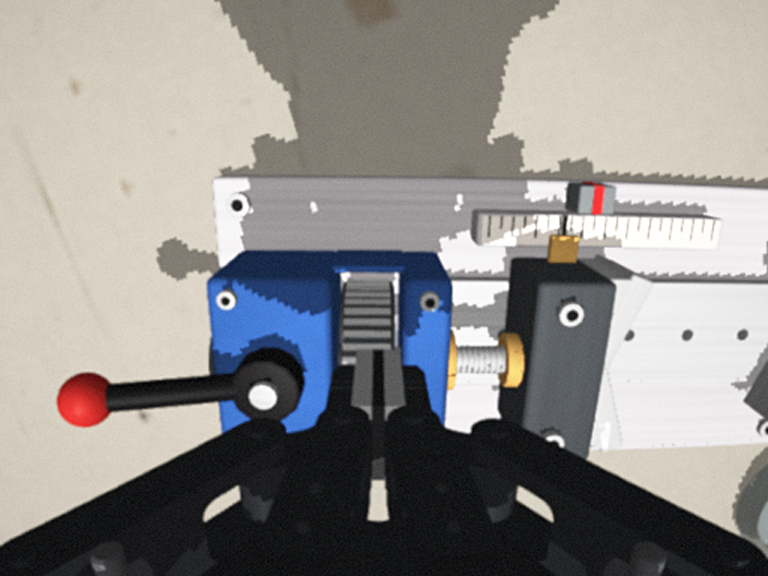

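The tip (353–403) sits over the wheel (343–397), about 3 mm too far in +y. The pointer (567,225) and the mark (598,198) stay visible from this pose.

```bash
python3 -m creep '[[-0.001,-0.003,-0.004,0,0,0,-1],[-0.001,-0.003,-0.007,0,0,0,-1],[-0.001,-0.003,-0.009,0,0,0,-1],[-0.001,-0.003,-0.009,0,0,0,-1]]'; python3 -m creep '[[0,0,-0.001,0,0,0,-1],[0,0,-0.001,0,0,0,-1]]'
```

```text
time: 3.55
tcp_pos: [0.5311, -0.0505, 0.2503]
tool_rot: [0.133, 0.991, -0.0, 0.0]
ft_force: [-4.2, -2.3, 16.6]
width: 0.0002
grasp_force: 8.8
time: 3.8
tcp_pos: [0.5311, -0.0504, 0.2499]
tool_rot: [0.133, 0.991, -0.0, 0.001]
ft_force: [-9.0, -1.6, 32.1]
width: 0.0001
grasp_force: 16.7
```

```bash
python3 -m creep '[[0,0,0.0015,0,0,0,-1],[0.0048,-0.0014,0.0015,0,0,0,-1],[0.0096,-0.0027,0.0015,0,0,0,-1]]';  python3 -m creep '[[0.005,-0.0014,0,0,0,0,-1],[0.01,-0.0028,0,0,0,0,-1]]'
```

```text
time: 4.18
tcp_pos: [0.5411, -0.0533, 0.2512]
tool_rot: [0.133, 0.991, -0.0, 0.001]
ft_force: [-2.4, -3.4, 21.6]
width: -0.0001
grasp_force: 10.9
time: 4.42
tcp_pos: [0.5511, -0.0562, 0.2511]
tool_rot: [0.133, 0.991, -0.0, 0.001]
ft_force: [-1.3, -3.8, 18.1]
width: -0.0002
grasp_force: 9.2
```

```bash
cat > g.py <<'E'
from h import *
w=snap('wrist')
z=np.load('fx.npz');o,X,Y=z['o'],z['X'],z['Y']
m,q=gauge(w,0,0)
v,u=np.nonzero(m); k=v>=v.max()-2
mk=onz(w,u[k].mean(),v.max()+.5,.028); my=(mk-o)@Y; mx=(mk-o)@X
g=cv2.cvtColor(w['pixels'],cv2.COLOR_RGB2GRAY)
ys=np.arange(-.03,.02,.00025)+my
for dx in(.002,.003,.004,.005):
    uv=np.array([proj(w,o+X*(mx+dx)+Y*y+np.array([0,0,.03])) for y in ys],np.float32)
    s=cv2.remap(g,uv[:,0].reshape(1,-1),uv[:,1].reshape(1,-1),cv2.INTER_LINEAR)[0].astype(float)
    i=s.argmin(); n=slice(max(i-8,0),i+9); wt=np.clip(100-s[n],0,None)
    print('gap mm %.2f'%((my-(ys[n]*wt).sum()/wt.sum())*1e3),s.min(),end=' | ')
print('mark',mx,my,len(u))
E
python3 g.py
```

```text
gap mm 10.52 23.0 | gap mm 10.75 19.0 | gap mm 10.77 15.0 | gap mm 10.75 20.0 | mark -0.05901104704240893 0.014940446585762558 128
```

```bash
python3 -m creep '[[0.0048,-0.0014,0,0,0,0,-1],[0.0087,-0.0024,0,0,0,0,-1],[0.0087,-0.0024,0.008,0,0,0,-1],[-0.025,0.007,0.008,0,0,0,-1],[-0.025,0.007,0.008,0,0,0,-1],[-0.025,0.007,0,0,0,0,-1],[-0.025,0.007,0,0,0,0,-1]]'; python3 g.py
```

```text
time: 5.35
tcp_pos: [0.526, -0.049, 0.2496]
tool_rot: [0.133, 0.991, 0.0, -0.0]
ft_force: [0.4, -0.2, -0.3]
width: 0.0001
grasp_force: 0.0
gap mm 8.05 33.0 | gap mm 7.96 22.0 | gap mm 7.97 23.0 | gap mm 8.01 21.0 | mark -0.059051738445563176 0.014748267123021162 123
```

```bash
python3 -m creep '[[0.0058,-0.0016,0.001,0,0,0,-1],[0.0116,-0.0033,0.0017,0,0,0,-1],[0.0173,-0.0049,0.0017,0,0,0,-1],[0.0231,-0.0065,0.0017,0,0,0,-1],[0.0231,-0.0065,0.0017,0,0,0,-1]]'; python3 g.py
```

```text
time: 6.02
tcp_pos: [0.5491, -0.0556, 0.2518]
tool_rot: [0.133, 0.991, 0.0, 0.0]
ft_force: [-0.5, -0.1, -0.6]
width: 0.0002
grasp_force: 0.0
gap mm 7.79 19.0 | gap mm 7.75 35.0 | gap mm 7.87 27.0 | gap mm 7.80 25.0 | mark -0.059161541709862424 0.014494291770801684 127
```

```bash
python3 -m creep '[[-0.0193,0.0054,0.005,0,0,0,-1],[-0.0193,0.0054,-0.0008,0,0,0,-1],[-0.0145,0.0041,-0.0008,0,0,0,-1],[-0.0096,0.0027,-0.0008,0,0,0,-1],[-0.0048,0.0014,-0.0008,0,0,0,-1],[0,0,-0.0008,0,0,0,-1],[0,0,-0.0008,0,0,0,-1]]'; python3 g.py
```

```text
time: 6.95
tcp_pos: [0.5499, -0.0559, 0.2513]
tool_rot: [0.134, 0.991, -0.0, 0.001]
ft_force: [1.6, -1.5, 10.3]
width: -0.0004
grasp_force: 5.0
gap mm 4.12 26.0 | gap mm 4.16 20.0 | gap mm 4.23 29.0 | gap mm 4.22 22.0 | mark -0.059116832073517846 0.014714162654548285 131
```

```bash
python3 -m creep '[[0.0039,-0.0011,0,0,0,0,-1],[0.0077,-0.0022,0,0,0,0,-1],[0.0077,-0.0022,0,0,0,0,-1]]'; python3 g.py
```

```text
time: 7.38
tcp_pos: [0.557, -0.0579, 0.2509]
tool_rot: [0.133, 0.991, 0.0, 0.0]
ft_force: [2.0, -0.3, 2.5]
width: -0.0003
grasp_force: 1.3
gap mm 2.56 22.0 | gap mm 2.57 20.0 | gap mm 2.56 26.0 | gap mm 2.47 17.0 | mark -0.05893172528949818 0.014542409559235579 131
```

```bash
python3 -m creep '[[0,0,0.005,0,0,0,-1],[-0.0193,0.0054,0.005,0,0,0,-1],[-0.0193,0.0054,0.005,0,0,0,-1],[-0.0193,0.0054,0,0,0,0,-1],[-0.0193,0.0054,0,0,0,0,-1],[-0.0145,0.0041,0,0,0,0,-1],[-0.0106,0.003,0,0,0,0,-1],[-0.0106,0.003,0,0,0,0,-1]]'; python3 g.py
```

```text
time: 8.43
tcp_pos: [0.5467, -0.0549, 0.2513]
tool_rot: [0.134, 0.991, -0.0, 0.001]
ft_force: [0.9, -1.2, 11.2]
width: -0.0
grasp_force: 5.4
gap mm 0.81 19.0 | gap mm 0.78 16.0 | gap mm 0.82 11.0 | gap mm 0.68 24.0 | mark -0.0589317588272254 0.014546211761118706 131
```

```bash
python3 -m creep '[[0.0018,-0.0005,0,0,0,0,-1],[0.0036,-0.001,0,0,0,0,-1],[0.0036,-0.001,0,0,0,0,-1]]'; python3 g.py;python3 -m creep '[[0,0,0.03,0,0,0,-1],[-0.01,0.03,0.09,0,0,0,-1],[0,0.06,0.09,0,0,0,-1],[0,0.06,0.09,0,0,0,-1]]'; python3 g.py
python3 - <<'E'
from h import *
w=snap('wrist');save(w,'w3.png',(90,70,410,310),2.5)
E
```

```text
time: 8.85
tcp_pos: [0.5502, -0.0559, 0.2513]
tool_rot: [0.134, 0.991, -0.0, 0.001]
ft_force: [-0.4, -1.6, 11.7]
width: -0.0002
grasp_force: 5.5
gap mm 0.59 21.0 | gap mm 0.59 13.0 | gap mm 0.62 18.0 | gap mm 0.61 18.0 | mark -0.058951351253682116 0.014765847047934278 131
time: 9.4
tcp_pos: [0.5501, 0.0063, 0.3415]
tool_rot: [0.132, 0.991, 0.001, 0.001]
ft_force: [-0.5, -0.9, -0.0]
width: 0.0
grasp_force: 0.0
gap mm -0.30 74.0 | gap mm -0.37 79.0 | gap mm -0.42 69.0 | gap mm -0.40 60.0 | mark -0.058442909398144914 0.014245340903373314 50
```

View pics/w3.png

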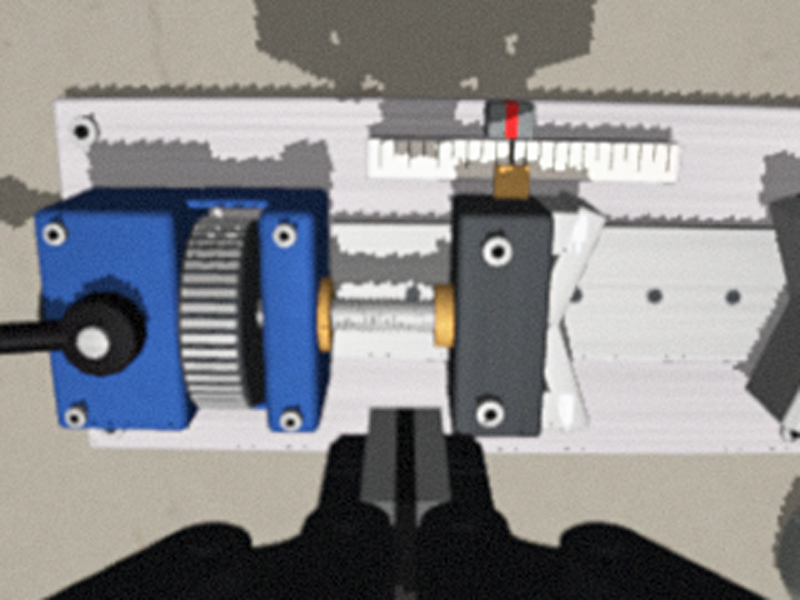

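The pointer (crop 512,155) now stands under the red mark (512,120). The two gap readings differ by about 1 mm, which is parallax between heights 28 and 30, so I'll look from square above the mark.

```bash
python3 -m creep '[[-0.026,0.044,-0.03,0,0,0,-1],[-0.026,0.044,-0.07,0,0,0,-1],[-0.026,0.044,-0.08,0,0,0,-1],[-0.026,0.044,-0.08,0,0,0,-1]]'; sed -i 's/ys=np.arange(-.03,.02/ys=np.arange(-.006,.006/' g.py; python3 g.py
python3 - <<'E'
from h import *
w=snap('wrist');m,q=gauge(w,0,0);print(q);u,v=int(q[0]),int(q[1])
save(w,'w4.png',(u-40,v-30,u+40,v+30),8)
p=w['pixels'].astype(int); print(p[v:v+22,u-7:u+8].sum(2)//3)
z=np.load('fx.npz');print('dir Y px',proj(w,z['o']-.059*z['X']+.015*z['Y']+[0,0,.028]),proj(w,z['o']-.054*z['X']+.015*z['Y']+[0,0,.03]))
E
```

```text
time: 10.0
tcp_pos: [0.5238, 0.0476, 0.2611]
tool_rot: [0.134, 0.991, -0.0, -0.0]
ft_force: [0.3, -0.2, 1.0]
width: -0.0001
grasp_force: 0.0
gap mm -0.20 78.0 | gap mm -0.25 78.0 | gap mm -0.25 79.0 | gap mm -0.25 63.0 | mark -0.059153971870504855 0.014653454855192349 74
(np.float64(253.9268292682927), np.float64(184.6219512195122), np.int64(192), 82)
[[ 84  78  80  75  79  77  70  64  63  63  66  76  77  78  77]
 [ 78  77  76  81  80  81  68  69  61  63  71  73  75  84  83]
 [ 82  79  75  78  79  77  59  68  73  60  70  74  79  79  79]
 [ 78  76  78  79  84  76  64  61  67  61  69  73  80  80  75]
 [ 80  79  78  79  81  76  64  66  68  64  68  75  84  74  73]
 [ 75  74  75  77  87  87  79  64  68  62  69  72  76  82  86]
 [ 87  93  90  97 128 129 116  90  70  62  69  80  86  98 122]
 [120 133 129 140 159 156 132 112  83  63  73 103 129 134 159]
 [134 146 152 145 157 152 140 125 103  85  89 121 144 152 157]
 [161 163 168 174 180 186 172 139 114 126 157 170 164 169 167]
 [200 190 213 229 239 240 198 140  98 138 217 230 222 218 217]
 [221 205 239 252 254 254 231 142  74 131 248 254 251 251 249]
 [228 210 247 254 254 255 253 187  73 129 254 255 254 254 254]
 [230 212 249 254 253 255 255 216  90 137 255 255 253 253 254]
 [228 212 248 253 253 255 255 211  89 128 252 255 254 253 253]
 [230 214 248 254 254 255 255 212  90 104 229 255 254 253 254]
 [230 212 249 254 255 255 252 188  79  69 195 255 255 254 255]
 [231 208 246 248 246 241 214 145  78  67 178 255 255 251 243]
 [224 168 217 209 190 181 166 127  69  71 158 235 241 215 185]
 [174 116 153 169 164 165 164 125  75  71 146 177 180 172 157]
 [125  93 139 164 167 169 162 126  70  75 142 164 163 164 164]
 [113  96 142 164 165 165 161 121  73  74 137 162 165 166 156]]
dir Y px [254.79636382 192.94435926] [254.75213278 201.24816307]
```

View pics/w4.png

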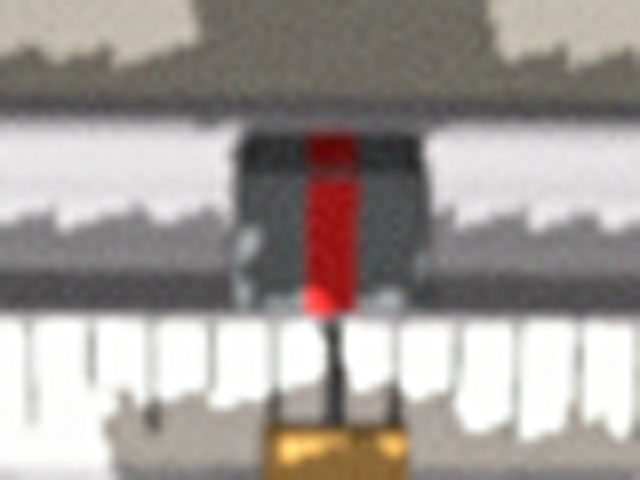

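The close crop shows the red mark centred at 331/8 px and the pointer tip at about 333/8 px, so they agree within about 0.2 mm and the setting is right. Next is the lever.

```bash
python3 -m creep '[[0,0,0.04,0,0,0,-1],[0.01,-0.05,0.04,0,0,0,-1],[0.02,-0.1,0.04,0,0,0,-1],[0.03,-0.15,0.04,0,0,0,-1],[0.038,-0.195,0.04,0,0,0,-1],[0.038,-0.195,0.04,0,0,0,-1]]'
python3 - <<'E'
from h import *
w=snap('wrist');p=w['pixels'].astype(int);m=((p[...,0]>110)&(p[...,1]<70)&(p[...,2]<70)).astype(np.uint8)
n,l,st,c=cv2.connectedComponentsWithStats(m);i=1+st[1:,4].argmax()
print(st[i],c[i])
z=np.load('fx.npz');o,X,Y=z['o'],z['X'],z['Y']
B=onz(w,*c[i],.084);print('ball',B,(B-o)@X,(B-o)@Y)
s=bot.get_state();print('tcp',(s['tcp_pos']-o)@X,(s['tcp_pos']-o)@Y)
save(w,'w5.png',s=1.5)
import pickle;pickle.dump(w,open('w5.pkl','wb'))
E
```

```text
time: 10.85
tcp_pos: [0.5613, -0.1506, 0.3017]
tool_rot: [0.136, 0.991, -0.001, 0.001]
ft_force: [-0.1, 0.3, 0.5]
width: -0.0
grasp_force: 0.0
[222 133  27  26 474] [235.23417722 145.92827004]
ball [ 0.51755944 -0.14759836  0.084     ] -0.002256677346676378 -0.17744175705084766
tcp 0.0400840751536819 -0.16616507808845052
```

View pics/w5.png

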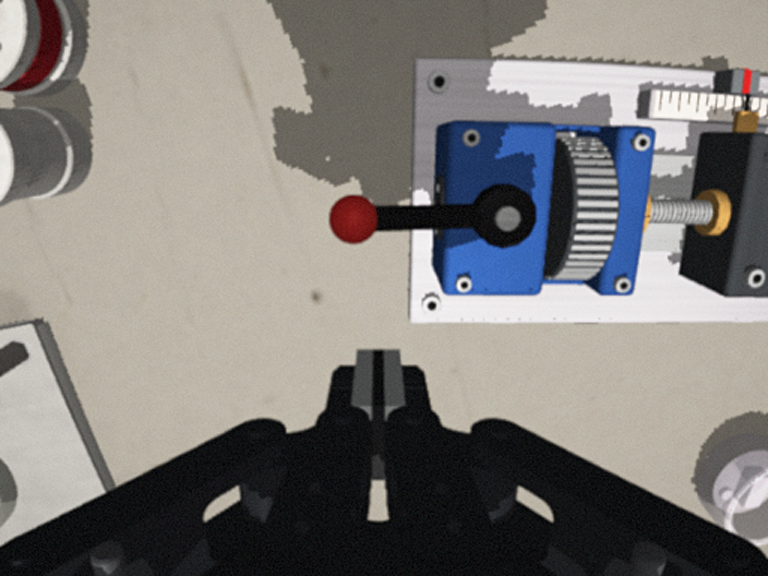

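The lever points almost exactly along −y. The ball is at (353,219), the hub at (507,218), and the tip (378,350) is on the lever's far side, clear to descend.

```bash
python3 -m creep '[[0,0,-0.03,0,0,0,-1],[0,0,-0.061,0,0,0,-1],[0,0,-0.061,0,0,0,-1]]'
python3 - <<'E'
from h import *
z=np.load('fx.npz');o,X,Y=z['o'],z['X'],z['Y']
t=np.array(bot.get_state()['tcp_pos'])
for f in [0,.15,.3,.45,.6,.75,.9,1.05,1.2,1.3,1.4,1.45,1.5,1.55]:
    s=.005+.011*(np.cos(f)+np.sin(f)); d=np.array([-np.sin(f),-np.cos(f)]);tt=np.array([-np.cos(f),np.sin(f)])
    c=np.array([-.0025,-.1165])+.048*d-s*tt; W=o+X*c[0]+Y*c[1]; print(f,np.round((W-t)[:2],4),c.round(4))
E
```

```text
time: 11.28
tcp_pos: [0.5613, -0.1458, 0.2395]
tool_rot: [0.133, 0.991, 0.0, -0.001]
ft_force: [0.4, -0.3, 0.1]
width: -0.0001
grasp_force: 0.0
0 [-0.025   0.0064] [ 0.0135 -0.1645]
0.15 [-0.0312  0.006 ] [ 0.0077 -0.1666]
0.3 [-0.0378  0.0064] [ 0.0012 -0.1679]
0.45 [-0.0445  0.0079] [-0.0056 -0.1683]
0.6 [-0.0512  0.0106] [-0.0129 -0.1676]
0.75 [-0.0578  0.0144] [-0.0202 -0.1656]
0.9 [-0.0638  0.0195] [-0.0274 -0.1624]
1.05 [-0.0691  0.0258] [-0.0342 -0.1577]
1.2 [-0.0734  0.0331] [-0.0403 -0.1518]
1.3 [-0.0755  0.0385] [-0.0438 -0.1472]
1.4 [-0.077   0.0443] [-0.0468 -0.1421]
1.45 [-0.0775  0.0472] [-0.0481 -0.1394]
1.5 [-0.0778  0.0502] [-0.0492 -0.1366]
1.55 [-0.078   0.0532] [-0.0502 -0.1337]
```

```bash
python3 -m creep '[[-0.015,0.005,0.002,0,0,0,-1],[-0.025,0.0064,0.002,0,0,0,-1],[-0.0312,0.006,0.002,0,0,0,-1],[-0.0378,0.0064,0.002,0,0,0,-1],[-0.0445,0.008,0.002,0,0,0,-1],[-0.0512,0.0106,0.002,0,0,0,-1]]'
```

```text
time: 12.02
tcp_pos: [0.5101, -0.1361, 0.2425]
tool_rot: [0.133, 0.991, -0.0, 0.0]
ft_force: [3.7, -1.4, 0.2]
width: 0.0002
grasp_force: 1.4
```

```bash
python3 -m creep '[[-0.0066,0.0038,0,0,0,0,-1],[-0.0126,0.009,0,0,0,0,-1],[-0.018,0.0152,0,0,0,0,-1],[-0.0222,0.0225,0,0,0,0,-1]]'; python3 -m creep '[[-0.002,0.0054,0,0,0,0,-1],[-0.0036,0.0112,0,0,0,0,-1]]'
```

```text
time: 12.52
tcp_pos: [0.4878, -0.1132, 0.2421]
tool_rot: [0.133, 0.991, -0.0, -0.0]
ft_force: [2.9, -3.0, 0.7]
width: 0.0001
grasp_force: 1.7
time: 12.78
tcp_pos: [0.4844, -0.1021, 0.242]
tool_rot: [0.133, 0.991, -0.0, -0.0]
ft_force: [2.4, -4.1, -0.6]
width: -0.0003
grasp_force: 2.3
```

Now on to the stop, watching the force.

```bash
python3 -m creep '[[-0.0005,0.003,0,0,0,0,-1],[-0.0008,0.006,0,0,0,0,-1],[-0.0008,0.006,0,0,0,0,-1]]'; python3 -m creep '[[0,0.001,0,0,0,0,-1],[0,0.002,0,0,0,0,-1]]'
```

```text
time: 13.15
tcp_pos: [0.4841, -0.0988, 0.2422]
tool_rot: [0.135, 0.991, -0.003, 0.001]
ft_force: [9.2, -25.0, 0.5]
width: 0.0002
grasp_force: 12.8
time: 13.4
tcp_pos: [0.4841, -0.098, 0.2422]
tool_rot: [0.136, 0.991, -0.004, 0.001]
ft_force: [10.5, -38.6, 0.3]
width: -0.0
grasp_force: 18.3
```

The force has risen steeply, so the lever is at its stop. I'll back off, rise and check.

```bash
python3 -m creep '[[0,-0.01,0,0,0,0,-1],[-0.003,-0.025,0,0,0,0,-1],[-0.003,-0.025,0.05,0,0,0,-1],[0.03,0.03,0.09,0,0,0,-1],[0.05,0.08,0.09,0,0,0,-1],[0.05,0.08,0.09,0,0,0,-1]]'; python3 g.py
python3 - <<'E'
from h import *
w=snap('wrist');save(w,'w6.png',s=1.5)
E
```

```text
time: 14.15
tcp_pos: [0.5343, -0.0106, 0.3326]
tool_rot: [0.131, 0.991, 0.001, 0.0]
ft_force: [-0.9, -0.6, -0.6]
width: -0.0001
grasp_force: 0.0
gap mm 0.06 62.0 | gap mm -0.10 63.0 | gap mm -0.20 67.0 | gap mm -0.07 65.0 | mark -0.05890637127270263 0.014523472948456692 63
```

View pics/w6.png

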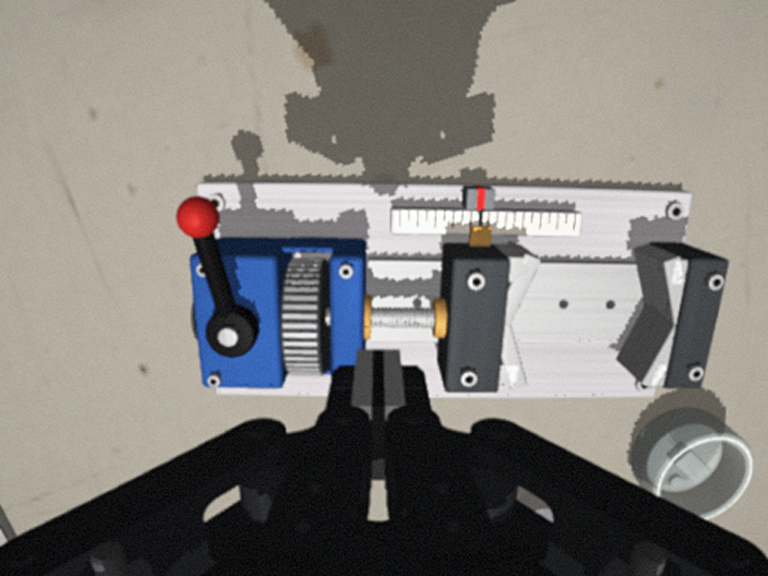

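The lever (ball at (197,217)) now points towards the robot and the pointer (480,215) is still on the mark (480,198). I'll check the lever angle in numbers.

Run:
```python
from h import *
w=snap('wrist');p=w['pixels'].astype(int);m=((p[...,0]>110)&(p[...,1]<70)&(p[...,2]<70)).astype(np.uint8)
n,l,st,c=cv2.connectedComponentsWithStats(m);i=1+st[1:,4].argmax()
z=np.load('fx.npz');o,X,Y=z['o'],z['X'],z['Y']
B=onz(w,*c[i],.084);b=np.array([(B-o)@X,(B-o)@Y]);H=onz(w,228/1.5,337/1.5,.092);h=np.array([(H-o)@X,(H-o)@Y])
print(c[i],b,h)
for P in ([-.0025,-.1165],h):
    d=b-P;print('angle',np.arctan2(-d[0],-d[1]),np.linalg.norm(d))
```

```text
[133.16377649 145.4238921 ] [-0.06169861 -0.12427554] [-0.00773269 -0.11317118]
angle 1.4401972555882507 0.05970707049311578
angle 1.3678626599885502 0.05509652638873097
```

The lever stands at about 1.44 rad, which is its stop, and the pointer is on the mark. Handing in.

```bash
python3 -c "
from cell import bot
print(bot.hand_in())"
```

```text
the job is handed in; nothing more can be done
None
```

The job is handed in: the jaw pointer is within about 0.2 mm of the red mark, driven by the wheel alone, and the clamp lever is at its stop (about 1.44 rad), at about 14 s on the robot's clock.

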